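# Load the ball-drilling jig and pin it shut

### The job

Get the drilling jig ready for the drill press: set each of the two loose wooden balls into the bored seat on the jig's base that fits it (large ball in the large seat, small ball in the small seat), then swing the hinged leaf down over them until it lies flat on the front rail. Then pull the quick-release pin out of its parking hole and push it through the hole in the leaf's tongue into the lock hole of the front rail until its collar sits on the leaf, and leave the things lying round the jig where they are.

Things in the scene. Friction and masses are not known exactly. Their poses are not given: they have to be found in the camera images.
- jig: Wooden drilling jig, 134 x 176 mm, screwed to the bench. Origin on the bench plane, z up, turned about z only; -x is its front, +x the hinged back. Base board 18 mm high with two bored seats at x = 0. Front rail x = -72 to -40 mm and back rail x = 38 to 62 mm, both 49 mm high and 176 mm long. Four steel lugs 3 mm high stick out 24 mm at the ends
- leaf (a joint): Angle of the hinged plywood leaf, rad: 0 = closed, flat on the front rail; grows as its front edge swings up and back about the hinge line (about 1.9 at the start, leaning back; stop at 2.05). 12 mm thick, 150 mm wide, 98 mm long from the hinge line, plus a middle tongue. Stiff hinge: it stays where it is left; moving it takes 1 to 3 N at the tongue
- leaf_tip (a point): Middle of the tongue's end edge, on the leaf's outer face (upper when closed); about 175 mm above the bench when open. Tongue: 44 mm wide, from 98 to 134 mm from the hinge line, with a 14 mm hole 118 mm from the hinge line that lies over the lock hole when closed. The leaf also has a guide hole over each seat; when closed it clears the seated balls by about 1 mm
- hinge_line (a point): Middle of the hinge line, at the leaf's lower face, jig frame (62, 0, 49) mm; the line runs along the jig's y
- seat_large (a point): Where the centre of the large ball is when it rests in the large seat (a bored hole 38 mm wide, 15 mm deep); jig frame (0, 38, 29.1) mm, so 11 mm above the base board
- seat_small (a point): Where the centre of the small ball is when it rests in the small seat (a bored hole 20 mm wide, 15 mm deep); jig frame (0, -38, 31.7) mm, so 13.7 mm above the base board
- lock_hole (a point): Centre of the mouth of the lock hole (12 mm wide, 42 mm deep) in the top of the front rail; jig frame (-56, 0, 49) mm
- park_hole (a point): Centre of the mouth of the parking hole (12 mm wide, 42 mm deep) in the top of the front rail; jig frame (-56, 60, 49) mm
- ball_large_center (a point): Centre of the large ball: plain wood, 44 mm diameter, 32 g, lying on the bench, free to roll
- ball_small_center (a point): Centre of the small ball: plain wood, 34 mm diameter, 16 g, lying on the bench, free to roll
- pin: Steel quick-release pin, upright in the parking hole at the start. Origin at the tip of its shank, z up. Shank 10 mm thick, 36 mm long, tapered nose; collar 20 mm wide, 5 mm high; round grip 22 mm wide, z = 41 to 69 mm, then a 3 mm button. A sprung nose in each hole snaps into a groove of the shank: about 6 N to pull it out, 3 N to push it home; 60 g
- pin_collar (a point): Centre of the underside of the pin's collar, 36 mm above its tip; it sits on the rail (49 mm above the bench) when parked and on the leaf (61 mm) when pushed home in the lock hole
- tape_roll: Bystander: yellow tape roll, 56 mm across, 22 mm high, to be left alone
- screwdriver: Bystander: blue-handled screwdriver, 190 mm long, to be left alone
- tape_measure: Bystander: yellow tape measure, 62 x 75 x 73 mm, to be left alone
Things that resemble listed ones, but are neither listed nor needed, are in the scene too. What is shaped like the part that bears ball_small_center but grey or red is not meant.

How it is judged:
On the way, in this order (a step that is already met when the one before it is completed fails the run):
1. both balls rest in their own seats (distance between ball_large_center and seat_large below 0.004 m and distance between ball_small_center and seat_small below 0.004 m), for 0.2 s.
2. the leaf is closed over the seated balls (all of step 1 and value of joint leaf below 0.03 rad), for 0.2 s.
At the end, for the whole second after the job is handed in: Each ball rests in its own seat (centre within 4 mm of the seat point), the leaf is closed (within 0.03 rad), and the pin stands upright in the lock hole through the leaf (within 4 mm of its axis) with its collar down on the leaf (gap under 2.5 mm), released and at rest (all of step 2 and horizontal distance between pin_collar and lock_hole below 0.004 m and z of pin_collar in the frame of lock_hole between 0.009 and 0.0145 m and angle between pin's own z axis and vertical below 0.15 rad and linear speed of pin below 0.02 m/s); the robot touches nothing.
It fails at once if a bystander (tape roll, screwdriver, tape measure) is moved more than 30 mm (distance of any of tape_roll, screwdriver, tape_measure from where it was at the start of the episode above 0.03 m).
It also fails if it takes over 72 s, if anything falls off the work surface, if the arm or the gripper's body presses on something with over 40 N, if the wrist force passes 120 N, or if a joint passes its speed limit or range.

### The arm

A 6-joint arm with a two-finger parallel gripper is mounted at the origin on a cart in front of the work surface, level with it; the furniture and walls round the work are solid. World frame = base frame: x ahead of the robot, y to its left, z up, the work surface at z = 0. Lengths are in m, angles in rad, forces in N, time in s.
With the tool pointing down it reaches from about 0.325 to 0.875 m from the base axis. Payload 4.4 kg.
Tool frame: the origin (TCP) lies at the very end of the fingers, on their centre line; the grasp point (between the pads) lies 19 mm behind it; z points along the fingers, y is the line along which they close (so a half turn about z gives the same grasp; the last joint's range is limited). The gripper opens to 85 mm and grips with 20 to 120 N. Pads are 22 mm wide; open, the fingers measure 114 mm over their backs; the gripper's body (76 mm by 85 mm) begins 54 mm behind the grasp point. The pads swing forward as they close: fully open they stand 13 mm farther back than shut.
Start: joints at [1.129, 0.207, 1.542, -0, 1.393, -0.15], TCP at [0.165, 0.551, 0.231] pointing down, gripper open.
Joint ranges: [-2.73, 2.73], [-0.86, 2.22], [0.23, 2.46], [-1.11, 4.25], [0.08, 2.63], [-2.82, 2.82]. Speed limits (rad/s): [2.79, 2.79, 3.14, 3.14, 3.14, 3.14].

### API

Orientations are given as a rotation vector (axis times angle).
In Python, from cell import bot gives the robot as it stands.
- The arm moves only by the tool play_rows, never from a script. Its argument "rows" is a list of rows, each an object of numbers: "tx", "ty", "tz": the shift along the tool's x, y, z as a fraction of full scale; "rx", "ry", "rz": the turn, a rotation vector about the tool's x, y, z as a fraction of full scale. In form: [{"tx": .., "ty": .., "tz": .., "rx": .., "ry": .., "rz": ..}, ...]. A call has 1 to 12 rows; each row shifts and turns the commanded pose from where the row before left it, along the tool's axes as they then stand; what a row does not reach is not made up. Full scale, the value 1, is 0.15 m for a shift and 180 degrees for a turn. A row lasts 1/12 s, in which the tool goes at most 41.7 mm and 7.16 degrees, less where a joint would pass 70% of its speed; a pose out of reach is approached as far as the arm can. A call with a number of a shift or a turn outside -1 to 1 is refused whole. A call with a gripper value outside its range is refused whole. "gripper" is the opening, from 0 (shut) to 1 (fully open), set as the call begins (left out, the last holds). The fingers move at their own pace and stop on an object; "newtons" is the grip in N (left out, the last holds). Time passes only in rows, so rows that do not move let the fingers close. It gives the time, the measured TCP pose, the force, the opening and the grip force at its end, in the units of the state.
- bot.observe(): the state, without advancing time (a new reading comes with each control period).
- bot.read_camera(name): name is "scene" or "side" or "wrist"; returns a dict with "frame" (480x640x3 uint8, red, green, blue), "depth" (480x640 float32, m along the optical axis (not along the pixel's ray), 0 where there is no reading), "intrinsics" (3x3 intrinsics, pixels), "position" and "orientation" of the camera in the world; the wrist camera has in their place "tool_from_camera" (4x4, takes a point from camera to tool coordinates, whose origin is the TCP and whose axes are the flange's). Camera axes: x right, y down, z forward; pixel columns grow to the right and rows downward; lengths in m; the calibration is good to about 2 mm. A picture is of the moment at which its call begins: read the wrist's pose just before it.
- bot.job_done(): hands the job in; it is judged then, once.
Trained networks look in the newest picture that a camera, given by its name, has taken for a name from the list of things; names that differ only in an ending like _2 or _b are one class to them, and where a whole thing is asked for, a point or a joint stands for the part that bears it (a point fixed in the world has none). Each returns a list of dicts, best first, with "confidence" (0 to 1); they miss things now and then, are a little off and sometimes report something else, mostly with a low value. They report only what shows in the picture. A call takes as long as a camera call. They do not tell look-alikes from the thing itself.
- bot.trace(camera, thing): "mask" (480x640 bool, what is visible of it) and "rect" ([left, top, right, bottom] in pixels, round what is visible of it).
The state is a dict: "t": time; "qpos": joint angles; "qd": joint speeds; "tau": joint torques, N m; "ee_pos": TCP position; "ee_rot": TCP orientation; "ft_force": force on the tool from outside, world axes, zero at the start; "torque": the same for the moment, N m; "opening": finger opening in m; "finger_force": force on a finger pad.
Only numpy, scipy, OpenCV 4.12 (cv2) and the standard library are available. Lean on these libraries where they do the work, as an engineer would, in place of code of your own. Each camera call takes 0.05 s, during which the arm holds its last target. There are 200 camera calls.

## Working session

There is one attempt and no reset: what is moved stays moved. The work goes in short steps, Python scripts to look and compute and a tool call to move; the robot and the scene stay as the last step left them, time stands still between calls to the robot, and variables do not carry over. Pictures are saved under pics/ and viewed, at most 10 in all, crops included, and the job is handed in when it is done.

Besides the shell and the picture viewer there is one more tool, called as name(argument=value, ...) on one line, values as JSON. play_rows: Moves the arm, as the interface text tells. Shift numbers are shares of 0.15 m and turn numbers shares of 180 degrees, none past 1 either way. Its arguments: {"type":"object","properties":{"rows":{"type":"array"},"gripper":{"type":"number"},"newtons":{"type":"number"}},"required":["rows"]}

```bash
mkdir -p pics; ls; cat > h.py <<'E'
import numpy as np, cv2
from scipy.spatial.transform import Rotation as R
from cell import bot
def cam(n):
    s=bot.observe(); c=bot.read_camera(n)
    if n=="wrist":
        T=np.eye(4);T[:3,:3]=R.from_rotvec(s["ee_rot"]).as_matrix();T[:3,3]=s["ee_pos"]
        T=T@np.array(c["tool_from_camera"])
    else:
        T=np.eye(4);o=np.array(c["orientation"])
        T[:3,:3]=o if o.shape==(3,3) else R.from_rotvec(o).as_matrix() if o.size==3 else R.from_quat(o).as_matrix()
        T[:3,3]=c["position"]
    c["T"]=T
    d=c["depth"];K=np.array(c["intrinsics"]);v,u=np.mgrid[:480,:640]
    P=np.stack([(u-K[0,2])/K[0,0]*d,(v-K[1,2])/K[1,1]*d,d],-1)
    c["P"]=P@T[:3,:3].T+T[:3,3]; c["P"][d==0]=np.nan
    return c
def save(c,n): cv2.imwrite("pics/"+n,c["frame"][:,:,::-1])
E
python3 - <<'E'
from h import *
print(bot.observe())
for n in("scene","side"):
    c=cam(n);save(c,n+"0.png");print(n,c["position"],c["orientation"],c["intrinsics"])
    for t in("jig","leaf","ball_large_center","ball_small_center","pin","tape_roll","screwdriver","tape_measure"):
        for r in bot.trace(n,t)[:4]:
            p=c["P"][r["mask"]]
            print(t,round(r["confidence"],2),np.round(r["rect"]),np.round(np.nanmedian(p,0),3),np.round(np.nanmin(p,0),3),np.round(np.nanmax(p,0),3),np.median(c["frame"][r["mask"]],0))
E
```

```text
pics
{'t': 0.0, 'qpos': array([ 1.12949258e+00,  2.07477620e-01,  1.54297486e+00, -1.71717224e-05,
        1.39349412e+00, -1.50494079e-01]), 'qd': array([-0.00063318, -0.00098102,  0.00120242, -0.00121048,  0.00027938,
        0.00044811]), 'tau': array([-2.00647766e-03, -3.83042049e+01, -2.91590327e+01, -4.78692455e-04,
        1.06496140e-02, -3.38895290e-06]), 'ee_pos': array([0.1645499 , 0.55015143, 0.23008313]), 'ee_rot': array([-0.45509265, -3.107776  ,  0.00354387]), 'ft_force': array([0.73745201, 0.2602492 , 0.89143744]), 'torque': array([ 0.00676137, -0.02503645,  0.00921991]), 'finger_force': 0.0, 'opening': 0.0854333682255197}
scene [-0.11913934 -0.43034969  0.52910642] [-1.89213934  1.10968515 -0.58519566] [[463.02553241   0.         324.98478584]
 [  0.         463.02553241 238.60945346]
 [  0.           0.           1.        ]]
jig 0.98 [265. 164. 384. 291.] [ 0.54  -0.016  0.048] [ 0.45  -0.135 -0.002] [0.716 0.189 0.169] [177. 139.  98.]
leaf 0.69 [260. 166. 318. 247.] [0.542 0.036 0.101] [ 0.476 -0.001 -0.002] [0.714 0.218 0.169] [169.  136.5  99. ]
ball_large_cent
[... 857 characters left out ...]
.]
screwdriver 0.3 [434. 288. 463. 313.] [ 0.49  -0.306  0.033] [ 0.479 -0.324 -0.001] [ 0.537 -0.274  0.045] [210.  163.5 111. ]
tape_measure 0.95 [222. 185. 254. 216.] [0.598 0.221 0.042] [ 0.57   0.201 -0.001] [0.653 0.254 0.073] [153. 114.  49.]
tape_measure 0.54 [436. 286. 462. 315.] [ 0.49  -0.306  0.032] [ 0.479 -0.326 -0.002] [ 0.569 -0.282  0.045] [206.5 161.  109. ]
side [0.00975545 0.72731628 0.70840422] [-0.73395533  2.4488805  -1.29281621] [[504.91737828   0.         324.20073577]
 [  0.         504.91737828 246.85487928]
 [  0.           0.           1.        ]]
tape_measure 0.54 [202. 299. 219. 345.] [0.595 0.252 0.058] [0.578 0.22  0.003] [0.635 0.262 0.076] [168. 130.  27.]
```

View pics/scene0.png

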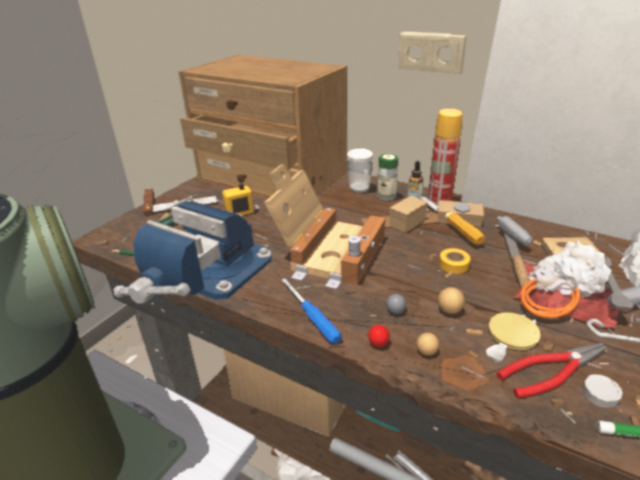

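View pics/side0.png

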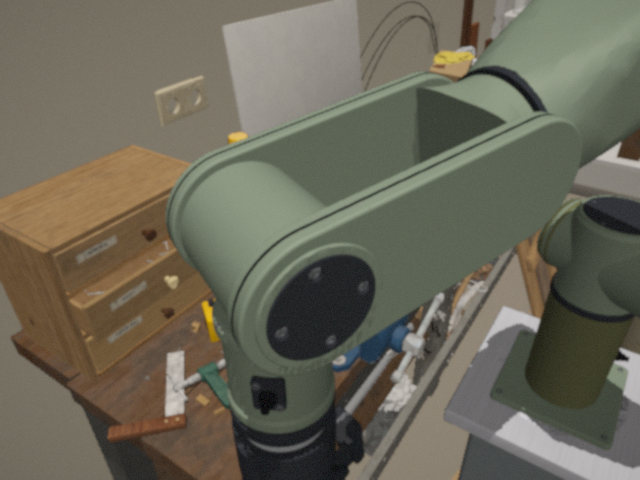

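The scene view shows the jig at (335,235) with its leaf leaning left. The pin is on the right rail at (355,243), the large wooden ball at (451,300) and the small one at (428,344). The grey ball at (397,303) and red ball at (379,336) are look-alikes. The side view is mostly blocked by the arm.

```bash
cat >> h.py <<'E'
from scipy.optimize import least_squares, minimize
def sphere(p,r):
    p=p[np.isfinite(p[:,0])]; p=p[p[:,2]>0.006]
    m=np.median(p,0); p=p[np.linalg.norm(p-m,axis=1)<1.6*r]
    f=lambda c:np.linalg.norm(p-c,axis=1)-r
    s=least_squares(f,[m[0]+.01,m[1]+.005,r],loss="soft_l1",f_scale=.002)
    return s.x,np.std(f(s.x))
def jigfit(c,x0):
    P=c["P"].reshape(-1,3);P=P[np.isfinite(P[:,0])]
    P=P[np.hypot(P[:,0]-x0[0],P[:,1]-x0[1])<.13]
    t=P[abs(P[:,2]-.049)<.004][:,:2]; b=P[abs(P[:,2]-.018)<.004][:,:2]
    box=lambda q,x1,x2:np.hypot(np.maximum(np.maximum(x1-q[:,0],q[:,0]-x2),0),np.maximum(abs(q[:,1])-.088,0))
    def loc(q,a): 
        cs,sn=np.cos(a[2]),np.sin(a[2]);d=q-a[:2];return np.c_[d[:,0]*cs+d[:,1]*sn,-d[:,0]*sn+d[:,1]*cs]
    def f(a):
        q=loc(t,a);e=np.minimum(box(q,-.072,-.04),box(q,.038,.062));g=box(loc(b,a),-.04,.038)
        return np.minimum(e,.01).sum()+np.minimum(g,.01).sum()
    best=min((minimize(f,[x0[0]+dx,x0[1]+dy,x0[2]+da],method="Nelder-Mead",options=dict(xatol=1e-5,fatol=1e-6)) for dx in(-.02,0,.02) for dy in(-.02,0,.02) for da in(-.2,0,.2)),key=lambda r:r.fun)
    return best.x,best.fun,len(t),len(b)
E
python3 - <<'E'
from h import *
c=cam("scene")
for t,r in(("ball_large_center",.022),("ball_small_center",.017)):
    m=bot.trace("scene",t)[0]; print(t,m["rect"],sphere(c["P"][m["mask"]],r))
print(jigfit(c,[.57,-.05,1.2]))
print(jigfit(c,[.57,-.05,1.8]))
m=bot.trace("scene","pin")[0]; p=c["P"][m["mask"]]; p=p[p[:,2]>.055]; print(np.nanmean(p,0))
print(R.from_rotvec(bot.observe()["ee_rot"]).as_matrix())
w=cam("wrist");print(w["tool_from_camera"],w["intrinsics"])
E
```

```text
ball_large_center [436.1, 287.4, 463.1, 312.1] (array([ 0.50304709, -0.30345914,  0.02156885]), np.float64(0.0009347660588361479))
ball_small_center [365.6, 327.4, 390.6, 346.6] (array([ 0.37327182, -0.22985835,  0.01651726]), np.float64(0.0008319799376613744))
(array([ 0.56571084, -0.05128618,  1.69821829]), np.float64(1.992738456803035), 1424, 1608)
(array([ 0.56571075, -0.05128614,  1.69821586]), np.float64(1.992738423414862), 1424, 1608)
[ 0.50841224 -0.118085    0.07169139]
[[-9.58007522e-01  2.86743070e-01  1.47023864e-05]
 [ 2.86743070e-01  9.58007522e-01 -3.03707243e-06]
 [-1.49558563e-05  1.30626920e-06 -1.00000000e+00]]
[[ 9.38073828e-04 -9.55580440e-01 -2.94728932e-01  7.45887343e-02]
 [ 9.99999411e-01  7.35356987e-04  7.98633919e-04  6.99480155e-04]
 [-5.46427972e-04 -2.94729507e-01  9.55580566e-01 -1.43664986e-01]
 [ 0.00000000e+00  0.00000000e+00  0.00000000e+00  1.00000000e+00]] [[367.06216868   0.         316.92082613]
 [  0.         367.06216868 240.54746041]
 [  0.           0.           1.        ]]
```

play_rows(rows=[{"rz": 0.0367}, {"rz": 0.0367}, {"rz": 0.0367}, {"rz": 0.0367}, {"rz": 0.0367}, {"rz": 0.0367}, {"rz": 0.0367}, {"rz": 0.0367}, {"rz": 0.0367}, {"rz": 0.0367}])

```text
invalid input at $.rows[0]: expected keys tx, ty, tz, rx, ry, rz
```

play_rows(rows=[{"tx": -0.237, "ty": 0.11}, {"tx": -0.237, "ty": 0.11}, {"tx": -0.237, "ty": 0.11}, {"tx": -0.237, "ty": 0.11}, {"tx": -0.237, "ty": 0.11}, {"tx": -0.237, "ty": 0.11}, {"tx": -0.237, "ty": 0.11}, {"tx": -0.237, "ty": 0.11}])

```text
invalid input at $.rows[0]: expected keys tx, ty, tz, rx, ry, rz
```

play_rows(rows=[{"tx": -0.237, "ty": 0.11}, {"tx": -0.237, "ty": 0.11}, {"tx": -0.237, "ty": 0.11}, {"tx": -0.237, "ty": 0.11}, {"tx": -0.237, "ty": 0.11}, {"tx": -0.237, "ty": 0.11}, {"tx": -0.237, "ty": 0.11}, {"tx": -0.237, "ty": 0.11}, {}])

```text
invalid input at $.rows[0]: expected keys tx, ty, tz, rx, ry, rz
```

play_rows(rows=[{"tx": 0, "ty": 0, "tz": 0, "rx": 0, "ry": 0, "rz": 0.0367}, {"tx": 0, "ty": 0, "tz": 0, "rx": 0, "ry": 0, "rz": 0.0367}, {"tx": 0, "ty": 0, "tz": 0, "rx": 0, "ry": 0, "rz": 0.0367}, {"tx": 0, "ty": 0, "tz": 0, "rx": 0, "ry": 0, "rz": 0.0367}, {"tx": 0, "ty": 0, "tz": 0, "rx": 0, "ry": 0, "rz": 0.0367}, {"tx": 0, "ty": 0, "tz": 0, "rx": 0, "ry": 0, "rz": 0.0367}, {"tx": 0, "ty": 0, "tz": 0, "rx": 0, "ry": 0, "rz": 0.0367}, {"tx": 0, "ty": 0, "tz": 0, "rx": 0, "ry": 0, "rz": 0.0367}, {"tx": 0, "ty": 0, "tz": 0, "rx": 0, "ry": 0, "rz": 0.0367}, {"tx": 0, "ty": 0, "tz": 0, "rx": 0, "ry": 0, "rz": 0.0367}])

```text
t: 1.98
ee_pos: [0.1649, 0.5509, 0.2313]
ee_rot: [-2.083, -2.352, 0.0]
ft_force: [-1.1, 0.1, 0.4]
opening: 0.0853
finger_force: 0.0
```

play_rows(rows=[{"tx": -0.237, "ty": 0.11, "tz": 0, "rx": 0, "ry": 0, "rz": 0}, {"tx": -0.237, "ty": 0.11, "tz": 0, "rx": 0, "ry": 0, "rz": 0}, {"tx": -0.237, "ty": 0.11, "tz": 0, "rx": 0, "ry": 0, "rz": 0}, {"tx": -0.237, "ty": 0.11, "tz": 0, "rx": 0, "ry": 0, "rz": 0}, {"tx": -0.237, "ty": 0.11, "tz": 0, "rx": 0, "ry": 0, "rz": 0}, {"tx": -0.237, "ty": 0.11, "tz": 0, "rx": 0, "ry": 0, "rz": 0}, {"tx": -0.237, "ty": 0.11, "tz": 0, "rx": 0, "ry": 0, "rz": 0}, {"tx": -0.237, "ty": 0.11, "tz": 0, "rx": 0, "ry": 0, "rz": 0}])

```text
t: 2.65
ee_pos: [0.3325, 0.2839, 0.2316]
ee_rot: [2.075, 2.358, 0.002]
ft_force: [0.1, 0.6, -0.3]
opening: 0.0852
finger_force: 0.0
```

play_rows(rows=[{"tx": -0.237, "ty": 0.11, "tz": 0, "rx": 0, "ry": 0, "rz": 0}, {"tx": -0.237, "ty": 0.11, "tz": 0, "rx": 0, "ry": 0, "rz": 0}, {"tx": -0.237, "ty": 0.11, "tz": 0, "rx": 0, "ry": 0, "rz": 0}, {"tx": -0.237, "ty": 0.11, "tz": 0, "rx": 0, "ry": 0, "rz": 0}, {"tx": -0.237, "ty": 0.11, "tz": 0, "rx": 0, "ry": 0, "rz": 0}, {"tx": -0.237, "ty": 0.11, "tz": 0, "rx": 0, "ry": 0, "rz": 0}, {"tx": -0.237, "ty": 0.11, "tz": 0, "rx": 0, "ry": 0, "rz": 0}, {"tx": -0.237, "ty": 0.11, "tz": 0, "rx": 0, "ry": 0, "rz": 0}, {"tx": 0, "ty": 0, "tz": 0, "rx": 0, "ry": 0, "rz": 0}])

```text
t: 3.4
ee_pos: [0.5023, 0.0142, 0.2318]
ee_rot: [2.08, 2.348, -0.001]
ft_force: [0.4, -0.3, 0.1]
opening: 0.0853
finger_force: 0.0
```

```bash
python3 - <<'E'
from h import *
c=cam("wrist");save(c,"w1.png")
print(jigfit(c,[.566,-.051,1.698]))
s=cam("scene");print(jigfit(s,[.566,-.051,1.698]))
for m in bot.trace("wrist","pin")[:2]:
    p=c["P"][m["mask"]]; q=p[p[:,2]>.08]; print(m["confidence"],m["rect"],np.nanmedian(q,0),len(q))
for m in bot.trace("wrist","ball_small_center")[:5]:
    print(m["rect"],m["confidence"],np.median(c["frame"][m["mask"]],0),sphere(c["P"][m["mask"]],.017))
for m in bot.trace("wrist","ball_large_center")[:2]:
    print(m["rect"],m["confidence"],np.median(c["frame"][m["mask"]],0),sphere(c["P"][m["mask"]],.022))
E
```

```text
(array([ 0.56733043, -0.05084965,  1.7000471 ]), np.float64(0.5615663452641116), 8371, 8987)
(array([ 0.5649764 , -0.05133271,  1.69905329]), np.float64(1.915924886144541), 1422, 1609)
0.76 [299.9, 331.4, 324.7, 367.1] [ 0.51510478 -0.11233522  0.0830293 ] 378
0.61 [462.9, 0.0, 507.4, 19.2] [nan nan nan] 0
[239.9, 380.9, 266.8, 416.2] 0.61 [144. 138. 137.] (array([ 0.45700125, -0.22388901,  0.01779202]), np.float64(0.0006424798608571422))
[190.9, 389.8, 196.2, 403.7] 0.39 [146.  17.  14.] (array([ 0.40379933, -0.21993395,  0.02626491]), np.float64(0.0007195546582780982))
  return np.nanmean(a, axis, out=out, keepdims=keepdims)
```

View pics/w1.png

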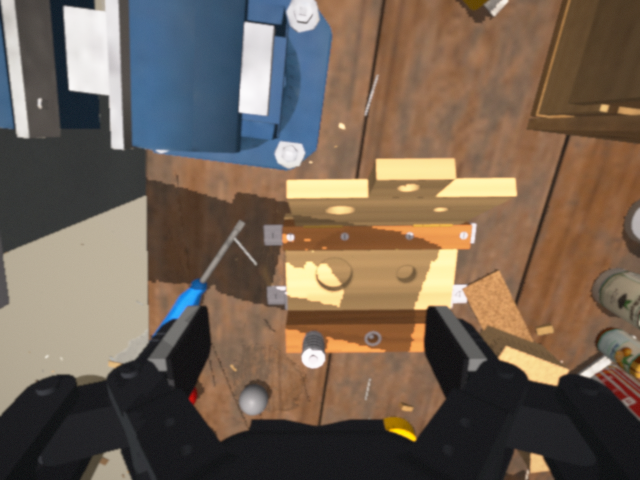

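The wrist view shows the jig from above: seats at (335,272) large and (406,272) small, pin at (314,350), lock hole at (373,338). This agrees with the jig fit and with the pin parked at its +y end.

play_rows(rows=[{"tx": -0.243, "ty": -0.082, "tz": 0, "rx": 0, "ry": 0, "rz": 0}, {"tx": -0.243, "ty": -0.082, "tz": 0, "rx": 0, "ry": 0, "rz": 0}, {"tx": -0.243, "ty": -0.082, "tz": 0, "rx": 0, "ry": 0, "rz": 0}, {"tx": -0.243, "ty": -0.082, "tz": 0, "rx": 0, "ry": 0, "rz": 0}, {"tx": -0.243, "ty": -0.082, "tz": 0, "rx": 0, "ry": 0, "rz": 0}, {"tx": -0.243, "ty": -0.082, "tz": 0, "rx": 0, "ry": 0, "rz": 0}, {"tx": -0.243, "ty": -0.082, "tz": 0, "rx": 0, "ry": 0, "rz": 0}, {"tx": 0, "ty": 0, "tz": 0, "rx": 0, "ry": 0, "rz": 0}, {"tx": 0, "ty": 0, "tz": 0, "rx": 0, "ry": 0, "rz": 0}])

```text
t: 4.4
ee_pos: [0.4454, -0.2441, 0.2314]
ee_rot: [-2.078, -2.356, -0.001]
ft_force: [-0.2, 0.3, -0.2]
opening: 0.0854
finger_force: 0.0
```

```bash
cat >> h.py <<'E'
def to(x,y,z):  # shift in tool-axis fractions of 0.15 m
    s=bot.observe(); M=R.from_rotvec(s["ee_rot"]).as_matrix()
    d=M.T@(np.array([x,y,z])-s["ee_pos"])/.15
    print("to",(x,y,z),"frac",np.round(d,3),"rows>=",np.ceil(np.linalg.norm(d)/.278),"yaw",np.degrees(np.arctan2(M[1,0],M[0,0])).round(2),"tilt",np.round(M[2],3))
J=np.array([.5672,-.0508]);A=1.700
def jw(x,y): c,s=np.cos(A),np.sin(A); return J[0]+c*x-s*y, J[1]+s*x+c*y
E
python3 - <<'E'
from h import *
s=bot.observe();print(s["ee_pos"],s["qpos"])
c=cam("wrist");save(c,"w2.png")
for t,r in (("ball_small_center",.017),("ball_large_center",.022)):
  for m in bot.trace("wrist",t)[:5]:
    x,e=sphere(c["P"][m["mask"]],r)
    print(t,m["rect"],m["confidence"],np.median(c["frame"][m["mask"]],0),x,e); 
E
```

```text
[ 0.44541148 -0.2441203   0.23136949] [-6.72144185e-01  6.33348365e-02  1.70308865e+00  3.90171309e-04
  1.37530479e+00 -7.97508095e-01]
ball_small_center [315.4, 170.3, 347.6, 207.9] 0.86 [103.  97.  96.] [ 0.45676482 -0.22377485  0.01786919] 0.0005364173770994304
ball_small_center [228.5, 168.4, 262.0, 201.3] 0.85 [143.  16.  13.] [ 0.37343224 -0.229549    0.01784954] 0.0005631395139497179
ball_small_center [243.0, 241.4, 275.9, 267.7] 0.8 [228.5 177.  109. ] [ 0.39333015 -0.30134794  0.01784908] 0.0005523651179287157
ball_large_center [341.4, 250.5, 386.7, 293.5] 0.71 [143. 108.  67.] [ 0.50321624 -0.30324019  0.02271197] 0.0005590428365563192
```

View pics/w2.png

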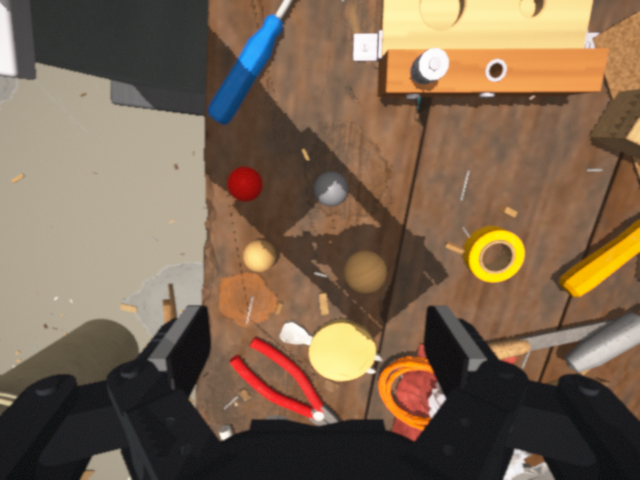

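The view shows the wooden large ball at (365,271) and the wooden small ball at (259,255). The grey (331,188) and red (244,184) balls are decoys.

play_rows(rows=[{"tx": -0.22, "ty": 0.166, "tz": 0, "rx": 0, "ry": 0, "rz": 0}, {"tx": -0.22, "ty": 0.166, "tz": 0, "rx": 0, "ry": 0, "rz": 0}, {"tx": 0, "ty": 0, "tz": 0.243, "rx": 0, "ry": 0, "rz": 0}, {"tx": 0, "ty": 0, "tz": 0.243, "rx": 0, "ry": 0, "rz": 0}, {"tx": 0, "ty": 0, "tz": 0.243, "rx": 0, "ry": 0, "rz": 0}, {"tx": 0, "ty": 0, "tz": 0.243, "rx": 0, "ry": 0, "rz": 0}, {"tx": 0, "ty": 0, "tz": 0.243, "rx": 0, "ry": 0, "rz": 0}, {"tx": 0, "ty": 0, "tz": 0.243, "rx": 0, "ry": 0, "rz": 0}, {"tx": 0, "ty": 0, "tz": 0, "rx": 0, "ry": 0, "rz": 0}, {"tx": 0, "ty": 0, "tz": 0, "rx": 0, "ry": 0, "rz": 0}, {"tx": 0, "ty": 0, "tz": 0, "rx": 0, "ry": 0, "rz": 0}])

```text
t: 5.47
ee_pos: [0.5052, -0.3028, 0.0144]
ee_rot: [2.072, 2.358, 0.0]
ft_force: [0.2, -1.0, 1.2]
opening: 0.0855
finger_force: 0.0
```

```bash
python3 -c "
from h import *
to(.5032,-.3032,.013);print(bot.observe()['ee_pos'])"
```

```text
to (0.5032, -0.3032, 0.013) frac [-0.001 -0.014  0.009] rows>= 1.0 yaw 97.39 tilt [-0.002  0.002 -1.   ]
[ 0.50522125 -0.30276609  0.01438377]
```

play_rows(rows=[{"tx": 0, "ty": -0.014, "tz": 0.01, "rx": 0, "ry": 0, "rz": 0}, {"tx": 0, "ty": 0, "tz": 0, "rx": 0, "ry": 0, "rz": 0}, {"tx": 0, "ty": 0, "tz": 0, "rx": 0, "ry": 0, "rz": 0}, {"tx": 0, "ty": 0, "tz": 0, "rx": 0, "ry": 0, "rz": 0}, {"tx": 0, "ty": 0, "tz": 0, "rx": 0, "ry": 0, "rz": 0}, {"tx": 0, "ty": 0, "tz": 0, "rx": 0, "ry": 0, "rz": 0}, {"tx": 0, "ty": 0, "tz": 0, "rx": 0, "ry": 0, "rz": 0}, {"tx": 0, "ty": 0, "tz": 0, "rx": 0, "ry": 0, "rz": 0}], gripper=0.3, newtons=25)

```text
t: 6.13
ee_pos: [0.5021, -0.3045, 0.0132]
ee_rot: [2.074, 2.356, -0.001]
ft_force: [-1.6, 0.5, 6.9]
opening: 0.0426
finger_force: 24.5
```

play_rows(rows=[{"tx": 0, "ty": 0, "tz": -0.12, "rx": 0, "ry": 0, "rz": 0}, {"tx": 0, "ty": 0, "tz": -0.2, "rx": 0, "ry": 0, "rz": 0}, {"tx": 0, "ty": 0, "tz": -0.2, "rx": 0, "ry": 0, "rz": 0}, {"tx": 0, "ty": 0, "tz": -0.2, "rx": 0, "ry": 0, "rz": 0}, {"tx": 0, "ty": 0, "tz": 0, "rx": 0, "ry": 0, "rz": 0}, {"tx": 0, "ty": 0, "tz": 0, "rx": 0, "ry": 0, "rz": 0}])

```text
t: 6.63
ee_pos: [0.5032, -0.3049, 0.1225]
ee_rot: [2.072, 2.352, 0.0]
ft_force: [-0.1, 0.2, -0.6]
opening: 0.0425
finger_force: 25.8
```

```bash
python3 - <<'E'
from h import *
c=cam("wrist");save(c,"w3.png")
x,y=jw(0,.038); to(x,y,.121)
for m in bot.trace("wrist","ball_large_center")[:2]:
    print(m["rect"],m["confidence"],sphere(c["P"][m["mask"]],.022),bot.observe()["ee_pos"])
E
```

```text
to (np.float64(0.5295167372028062), np.float64(-0.055696090783229936), 0.121) frac [ 1.617  0.393 -0.007] rows>= 6.0 yaw 97.26 tilt [-0.002  0.002 -1.   ]
[261.4, 267.4, 372.9, 379.1] 0.74 (array([ 0.50147501, -0.2878287 ,  0.16210787]), np.float64(0.006339856964090366)) [ 0.50082294 -0.3029799   0.11868065]
```

play_rows(rows=[{"tx": 0.231, "ty": 0.056, "tz": 0, "rx": 0, "ry": 0, "rz": 0}, {"tx": 0.231, "ty": 0.056, "tz": 0, "rx": 0, "ry": 0, "rz": 0}, {"tx": 0.231, "ty": 0.056, "tz": 0, "rx": 0, "ry": 0, "rz": 0}, {"tx": 0.231, "ty": 0.056, "tz": 0, "rx": 0, "ry": 0, "rz": 0}, {"tx": 0.231, "ty": 0.056, "tz": 0, "rx": 0, "ry": 0, "rz": 0}, {"tx": 0.231, "ty": 0.056, "tz": 0, "rx": 0, "ry": 0, "rz": 0}, {"tx": 0.231, "ty": 0.056, "tz": 0, "rx": 0, "ry": 0, "rz": 0}, {"tx": 0, "ty": 0, "tz": 0, "rx": 0, "ry": 0, "rz": -0.033}, {"tx": 0, "ty": 0, "tz": 0, "rx": 0, "ry": 0, "rz": -0.033}, {"tx": 0, "ty": 0, "tz": 0, "rx": 0, "ry": 0, "rz": 0}, {"tx": 0, "ty": 0, "tz": 0, "rx": 0, "ry": 0, "rz": 0}])

```text
t: 7.65
ee_pos: [0.5277, -0.0548, 0.1174]
ee_rot: [-1.822, -2.555, 0.002]
ft_force: [-0.2, 0.0, -0.8]
opening: 0.0423
finger_force: 25.7
```

```bash
python3 - <<'E'
from h import *
x,y=jw(0,.038); to(x,y,.021)
c=cam("wrist");save(c,"w4.png"); to(x,y,.021)
bot.read_camera("scene");to(x,y,.021)
E
```

```text
to (np.float64(0.5295167372028062), np.float64(-0.055696090783229936), 0.021) frac [-0.011  0.011  0.643] rows>= 3.0 yaw 109.02 tilt [ 0.002 -0.003 -1.   ]
to (np.float64(0.5295167372028062), np.float64(-0.055696090783229936), 0.021) frac [-0.007  0.01   0.645] rows>= 3.0 yaw 109.0 tilt [ 0.002 -0.002 -1.   ]
to (np.float64(0.5295167372028062), np.float64(-0.055696090783229936), 0.021) frac [-0.005  0.009  0.647] rows>= 3.0 yaw 109.0 tilt [ 0.001 -0.002 -1.   ]
```

play_rows(rows=[{"tx": -0.006, "ty": 0.01, "tz": 0.2, "rx": 0, "ry": 0, "rz": 0}, {"tx": 0, "ty": 0, "tz": 0.2, "rx": 0, "ry": 0, "rz": 0}, {"tx": 0, "ty": 0, "tz": 0.15, "rx": 0, "ry": 0, "rz": 0}, {"tx": 0, "ty": 0, "tz": 0.05, "rx": 0, "ry": 0, "rz": 0}, {"tx": 0, "ty": 0, "tz": 0.04, "rx": 0, "ry": 0, "rz": 0}, {"tx": 0, "ty": 0, "tz": 0, "rx": 0, "ry": 0, "rz": 0}, {"tx": 0, "ty": 0, "tz": 0, "rx": 0, "ry": 0, "rz": 0}])

```text
t: 8.33
ee_pos: [0.5317, -0.0561, 0.024]
ee_rot: [1.821, 2.558, 0.001]
ft_force: [0.3, 0.4, -0.8]
opening: 0.0423
finger_force: 25.8
```

play_rows(rows=[{"tx": 0, "ty": 0, "tz": 0, "rx": 0, "ry": 0, "rz": 0}, {"tx": 0, "ty": 0, "tz": 0, "rx": 0, "ry": 0, "rz": 0}, {"tx": 0, "ty": 0, "tz": 0, "rx": 0, "ry": 0, "rz": 0}, {"tx": 0, "ty": 0, "tz": 0, "rx": 0, "ry": 0, "rz": 0}, {"tx": 0, "ty": 0, "tz": -0.1, "rx": 0, "ry": 0, "rz": 0}, {"tx": 0, "ty": 0, "tz": -0.27, "rx": 0, "ry": 0, "rz": 0}, {"tx": 0, "ty": 0, "tz": -0.27, "rx": 0, "ry": 0, "rz": 0}, {"tx": 0, "ty": 0, "tz": -0.27, "rx": 0, "ry": 0, "rz": 0}, {"tx": 0, "ty": 0, "tz": -0.27, "rx": 0, "ry": 0, "rz": 0}, {"tx": 0, "ty": 0, "tz": 0, "rx": 0, "ry": 0, "rz": 0}, {"tx": 0, "ty": 0, "tz": 0, "rx": 0, "ry": 0, "rz": 0}], gripper=0.7)

```text
t: 9.25
ee_pos: [0.5333, -0.0562, 0.2044]
ee_rot: [1.816, 2.553, 0.005]
ft_force: [-0.1, 0.1, 0.2]
opening: 0.0599
finger_force: 0.0
```

```bash
python3 - <<'E'
from h import *
c=cam("scene");save(c,"s2.png");A0=jw(0,.038)
for m in bot.trace("scene","ball_large_center")[:3]:
    print(m["rect"],m["confidence"],sphere(c["P"][m["mask"]],.022),A0)
for m in bot.trace("scene","ball_small_center")[:5]:
    print(m["rect"],m["confidence"],np.median(c["frame"][m["mask"]],0),sphere(c["P"][m["mask"]],.017))
w=cam("wrist");print(w["P"].shape)
for m in bot.trace("wrist","ball_large_center")[:3]:
    print(m["rect"],m["confidence"],sphere(w["P"][m["mask"]],.022),A0)
to(.3933,-.3013,.17)
E
```

```text
[317.1, 241.7, 342.0, 258.8] 0.67 (array([ 0.52958637, -0.0563725 ,  0.02824523]), np.float64(0.001185455435684156)) (np.float64(0.5295167372028062), np.float64(-0.055696090783229936))
[367.1, 324.8, 390.4, 346.3] 0.89 [224.  50.  46.] (array([ 0.37328343, -0.22978292,  0.01661999]), np.float64(0.0009977415262629036))
[414.8, 334.4, 436.5, 353.5] 0.59 [222. 175. 119.] (array([ 0.39313168, -0.30158615,  0.01653083]), np.float64(0.000906513085724673))
(480, 640, 3)
[289.3, 192.6, 344.2, 248.2] 0.94 (array([ 0.52964871, -0.05619657,  0.02936996]), np.float64(0.0005468764204871239)) (np.float64(0.5295167372028062), np.float64(-0.055696090783229936))
[259.6, 270.1, 290.7, 311.1] 0.59 (array([ 0.51602316, -0.12421062,  0.06556948]), np.float64(0.0023586607234187848)) (np.float64(0.5295167372028062), np.float64(-0.055696090783229936))
to (0.3933, -0.3013, 0.17) frac [-1.253 -1.394  0.188] rows>= 7.0 yaw 109.16 tilt [ 0.002 -0.004 -1.   ]
```

play_rows(rows=[{"tx": -0.179, "ty": -0.199, "tz": 0.027, "rx": 0, "ry": 0, "rz": 0}, {"tx": -0.179, "ty": -0.199, "tz": 0.027, "rx": 0, "ry": 0, "rz": 0}, {"tx": -0.179, "ty": -0.199, "tz": 0.027, "rx": 0, "ry": 0, "rz": 0}, {"tx": -0.179, "ty": -0.199, "tz": 0.027, "rx": 0, "ry": 0, "rz": 0}, {"tx": -0.179, "ty": -0.199, "tz": 0.027, "rx": 0, "ry": 0, "rz": 0}, {"tx": -0.179, "ty": -0.199, "tz": 0.027, "rx": 0, "ry": 0, "rz": 0}, {"tx": -0.179, "ty": -0.199, "tz": 0.027, "rx": 0, "ry": 0, "rz": 0}, {"tx": 0, "ty": 0, "tz": 0.24, "rx": 0, "ry": 0, "rz": 0}, {"tx": 0, "ty": 0, "tz": 0.24, "rx": 0, "ry": 0, "rz": 0}, {"tx": 0, "ty": 0, "tz": 0.24, "rx": 0, "ry": 0, "rz": 0}, {"tx": 0, "ty": 0, "tz": 0, "rx": 0, "ry": 0, "rz": 0}, {"tx": 0, "ty": 0, "tz": 0, "rx": 0, "ry": 0, "rz": 0}])

```text
t: 10.5
ee_pos: [0.3926, -0.2993, 0.0607]
ee_rot: [-1.816, -2.553, -0.003]
ft_force: [0.9, -0.6, 1.0]
opening: 0.0596
finger_force: 0.0
```

```bash
python3 - <<'E'
from h import *
c=cam("wrist")
for m in bot.trace("wrist","ball_small_center")[:3]:
    print(m["rect"],m["confidence"],np.median(c["frame"][m["mask"]],0),sphere(c["P"][m["mask"]],.017))
to(.3933,-.3013,.008)
E
```

```text
[291.2, 98.7, 357.4, 169.0] 0.75 [191.  24.  20.] (array([ 0.37364723, -0.22965851,  0.0178744 ]), np.float64(0.0004798433563077081))
[450.9, 143.2, 522.4, 217.8] 0.63 [194. 189. 189.] (array([ 0.45708343, -0.22385226,  0.01787547]), np.float64(0.0005071444100718886))
[283.9, 245.4, 345.7, 308.4] 0.57 [187. 142.  90.] (array([ 0.39356735, -0.30141252,  0.0178767 ]), np.float64(0.0004656403594657571))
to (0.3933, -0.3013, 0.008) frac [ 0.014 -0.014  0.38 ] rows>= 2.0 yaw 109.18 tilt [-0.002  0.001 -1.   ]
```

play_rows(rows=[{"tx": 0.003, "ty": 0, "tz": 0.18, "rx": 0, "ry": 0, "rz": 0}, {"tx": 0, "ty": 0, "tz": 0.18, "rx": 0, "ry": 0, "rz": 0}, {"tx": 0, "ty": 0, "tz": 0, "rx": 0, "ry": 0, "rz": 0}, {"tx": 0, "ty": 0, "tz": 0, "rx": 0, "ry": 0, "rz": 0}])

```text
t: 10.93
ee_pos: [0.3954, -0.3014, 0.0109]
ee_rot: [1.82, 2.56, -0.0]
ft_force: [0.5, 0.2, 0.6]
opening: 0.0596
finger_force: 0.0
```

play_rows(rows=[{"tx": 0, "ty": 0, "tz": 0, "rx": 0, "ry": 0, "rz": 0}, {"tx": 0, "ty": 0, "tz": 0, "rx": 0, "ry": 0, "rz": 0}, {"tx": 0, "ty": 0, "tz": 0, "rx": 0, "ry": 0, "rz": 0}, {"tx": 0, "ty": 0, "tz": 0, "rx": 0, "ry": 0, "rz": 0}, {"tx": 0, "ty": 0, "tz": 0, "rx": 0, "ry": 0, "rz": 0}, {"tx": 0, "ty": 0, "tz": 0, "rx": 0, "ry": 0, "rz": 0}, {"tx": 0, "ty": 0, "tz": 0, "rx": 0, "ry": 0, "rz": 0}], gripper=0.2, newtons=25)

```text
t: 11.52
ee_pos: [0.3965, -0.3031, 0.0122]
ee_rot: [1.818, 2.556, -0.002]
ft_force: [0.1, 0.4, 7.5]
opening: 0.0319
finger_force: 24.5
```

play_rows(rows=[{"tx": 0, "ty": 0, "tz": -0.12, "rx": 0, "ry": 0, "rz": 0}, {"tx": 0, "ty": 0, "tz": -0.22, "rx": 0, "ry": 0, "rz": 0}, {"tx": 0, "ty": 0, "tz": -0.22, "rx": 0, "ry": 0, "rz": 0}, {"tx": 0, "ty": 0, "tz": -0.22, "rx": 0, "ry": 0, "rz": 0}, {"tx": 0, "ty": 0, "tz": 0, "rx": 0, "ry": 0, "rz": 0.033}, {"tx": 0, "ty": 0, "tz": 0, "rx": 0, "ry": 0, "rz": 0.033}, {"tx": 0, "ty": 0, "tz": 0, "rx": 0, "ry": 0, "rz": 0.033}, {"tx": 0, "ty": 0, "tz": 0, "rx": 0, "ry": 0, "rz": 0.033}, {"tx": 0, "ty": 0, "tz": 0, "rx": 0, "ry": 0, "rz": 0}, {"tx": 0, "ty": 0, "tz": 0, "rx": 0, "ry": 0, "rz": 0}])

```text
t: 12.35
ee_pos: [0.395, -0.3015, 0.1274]
ee_rot: [2.305, 2.133, 0.0]
ft_force: [0.8, -0.4, 0.3]
opening: 0.0322
finger_force: 25.1
```

```bash
python3 - <<'E'
from h import *
x,y=jw(0,-.038); to(x,y,.125); print(bot.observe())
E
```

```text
to (np.float64(0.6048832627971938), np.float64(-0.04590390921677006), 0.125) frac [1.807 1.263 0.015] rows>= 8.0 yaw 85.55 tilt [-0.001  0.001 -1.   ]
{'t': 12.35, 'qpos': array([-8.26260491e-01,  1.55983649e-01,  1.83286426e+00,  1.41853615e-05,
        1.15169587e+00, -7.48558874e-01]), 'qd': array([ 1.26578801e-03,  6.03969802e-03,  9.55952561e-05, -1.97167269e-04,
        1.36399192e-03, -3.13268595e-03]), 'tau': array([ 4.85337252e-03, -3.27497756e+01, -2.57904768e+01,  6.80470512e-04,
       -9.73996466e-04,  9.75518441e-02]), 'ee_pos': array([ 0.39501969, -0.30148343,  0.12735193]), 'ee_rot': array([2.30528447e+00, 2.13276312e+00, 1.70387787e-05]), 'ft_force': array([ 0.84104039, -0.36065793,  0.26294972]), 'torque': array([-0.03908701,  0.00737696,  0.04707978]), 'finger_force': 25.053706169128418, 'opening': 0.032153403382854315}
```

play_rows(rows=[{"tx": 0.226, "ty": 0.158, "tz": 0, "rx": 0, "ry": 0, "rz": 0}, {"tx": 0.226, "ty": 0.158, "tz": 0, "rx": 0, "ry": 0, "rz": 0}, {"tx": 0.226, "ty": 0.158, "tz": 0, "rx": 0, "ry": 0, "rz": 0}, {"tx": 0.226, "ty": 0.158, "tz": 0, "rx": 0, "ry": 0, "rz": 0}, {"tx": 0.226, "ty": 0.158, "tz": 0, "rx": 0, "ry": 0, "rz": 0}, {"tx": 0.226, "ty": 0.158, "tz": 0, "rx": 0, "ry": 0, "rz": 0}, {"tx": 0.226, "ty": 0.158, "tz": 0, "rx": 0, "ry": 0, "rz": 0}, {"tx": 0.226, "ty": 0.158, "tz": 0, "rx": 0, "ry": 0, "rz": 0}, {"tx": 0, "ty": 0, "tz": 0, "rx": 0, "ry": 0, "rz": 0}, {"tx": 0, "ty": 0, "tz": 0, "rx": 0, "ry": 0, "rz": 0}, {"tx": 0, "ty": 0, "tz": 0, "rx": 0, "ry": 0, "rz": 0}])

```text
t: 13.27
ee_pos: [0.6052, -0.0461, 0.1264]
ee_rot: [-2.306, -2.133, 0.002]
ft_force: [-0.5, -0.0, -0.7]
opening: 0.032
finger_force: 25.1
```

```bash
python3 - <<'E'
from h import *
x,y=jw(0,-.038); to(x,y,.025)
for _ in range(5): bot.read_camera("scene");to(x,y,.025)
E
```

```text
to (np.float64(0.6048832627971938), np.float64(-0.04590390921677006), 0.025) frac [ 0.001 -0.002  0.676] rows>= 3.0 yaw 85.53 tilt [-0.    -0.001 -1.   ]
to (np.float64(0.6048832627971938), np.float64(-0.04590390921677006), 0.025) frac [0.006 0.    0.676] rows>= 3.0 yaw 85.43 tilt [-0.    -0.001 -1.   ]
to (np.float64(0.6048832627971938), np.float64(-0.04590390921677006), 0.025) frac [0.009 0.001 0.677] rows>= 3.0 yaw 85.37 tilt [-0.    -0.001 -1.   ]
to (np.float64(0.6048832627971938), np.float64(-0.04590390921677006), 0.025) frac [0.011 0.001 0.677] rows>= 3.0 yaw 85.32 tilt [-0.    -0.001 -1.   ]
to (np.float64(0.6048832627971938), np.float64(-0.04590390921677006), 0.025) frac [ 0.011 -0.     0.678] rows>= 3.0 yaw 85.31 tilt [-0. -0. -1.]
to (np.float64(0.6048832627971938), np.float64(-0.04590390921677006), 0.025) frac [ 0.01  -0.001  0.679] rows>= 3.0 yaw 85.3 tilt [-0. -0. -1.]
```

play_rows(rows=[{"tx": 0.01, "ty": 0, "tz": 0.22, "rx": 0, "ry": 0, "rz": 0}, {"tx": 0, "ty": 0, "tz": 0.22, "rx": 0, "ry": 0, "rz": 0}, {"tx": 0, "ty": 0, "tz": 0.14, "rx": 0, "ry": 0, "rz": 0}, {"tx": 0, "ty": 0, "tz": 0.05, "rx": 0, "ry": 0, "rz": 0}, {"tx": 0, "ty": 0, "tz": 0.04, "rx": 0, "ry": 0, "rz": 0}, {"tx": 0, "ty": 0, "tz": 0, "rx": 0, "ry": 0, "rz": 0}, {"tx": 0, "ty": 0, "tz": 0, "rx": 0, "ry": 0, "rz": 0}])

```text
t: 14.1
ee_pos: [0.6059, -0.0464, 0.0277]
ee_rot: [2.308, 2.129, -0.002]
ft_force: [-2.1, -2.5, 2.9]
opening: 0.0321
finger_force: 25.7
```

play_rows(rows=[{"tx": 0, "ty": 0, "tz": 0, "rx": 0, "ry": 0, "rz": 0}, {"tx": 0, "ty": 0, "tz": 0, "rx": 0, "ry": 0, "rz": 0}, {"tx": 0, "ty": 0, "tz": 0, "rx": 0, "ry": 0, "rz": 0}, {"tx": 0, "ty": 0, "tz": 0, "rx": 0, "ry": 0, "rz": 0}, {"tx": 0, "ty": 0, "tz": -0.1, "rx": 0, "ry": 0, "rz": 0}, {"tx": 0, "ty": 0, "tz": -0.27, "rx": 0, "ry": 0, "rz": 0}, {"tx": 0, "ty": 0, "tz": -0.27, "rx": 0, "ry": 0, "rz": 0}, {"tx": 0, "ty": 0, "tz": -0.27, "rx": 0, "ry": 0, "rz": 0}, {"tx": 0, "ty": 0, "tz": -0.27, "rx": 0, "ry": 0, "rz": 0}, {"tx": 0, "ty": 0, "tz": -0.2, "rx": 0, "ry": 0, "rz": 0.033}, {"tx": 0, "ty": 0, "tz": 0, "rx": 0, "ry": 0, "rz": 0}], gripper=0.55)

```text
t: 15.02
ee_pos: [0.6107, -0.0454, 0.243]
ee_rot: [2.408, 1.996, 0.017]
ft_force: [1.8, -0.1, 1.1]
opening: 0.047
finger_force: 0.0
```

```bash
python3 - <<'E'
from h import *
w=cam("wrist");save(w,"w5.png")
print(jigfit(w,[.567,-.051,1.7]))
print("want",jw(0,.038),jw(0,-.038))
for t,r in (("ball_small_center",.017),("ball_large_center",.022)):
  for m in bot.trace("wrist",t)[:3]:
    print(t,m["rect"],m["confidence"],np.median(w["frame"][m["mask"]],0),sphere(w["P"][m["mask"]],r))
for m in bot.trace("wrist","leaf")[:1]:
    p=w["P"][m["mask"]];p=p[np.isfinite(p[:,0])];c,s=np.cos(A),np.sin(A);d=p[:,:2]-J
    q=np.c_[d[:,0]*c+d[:,1]*s,-d[:,0]*s+d[:,1]*c,p[:,2]];q=q[q[:,2]>.06];print(np.round(np.percentile(q,[1,50,99],axis=0),3))
x,y=jw(.15,0);to(x,y,.22)
E
```

```text
(array([ 0.5676094 , -0.05081061,  1.70066543]), np.float64(12.70067387356007), 11241, 9920)
want (np.float64(0.5295167372028062), np.float64(-0.055696090783229936)) (np.float64(0.6048832627971938), np.float64(-0.04590390921677006))
ball_small_center [289.4, 192.1, 323.3, 226.3] 0.57 [152. 114.  71.] (array([ 0.60659238, -0.04113942,  0.0573519 ]), np.float64(0.005245127206863819))
ball_small_center [214.9, 284.4, 240.6, 316.5] 0.4 [99.  88.  86.5] (array([ 0.51375508, -0.11874852,  0.06936422]), np.float64(0.001978059341659044))
ball_large_center [210.8, 210.2, 260.4, 257.5] 0.73 [137. 104.  65.] (array([ 0.5295962 , -0.05609554,  0.02945528]), np.float64(0.0005454039666330113))
[[ 0.068 -0.073  0.062]
 [ 0.1   -0.003  0.128]
 [ 0.13   0.073  0.17 ]]
to (np.float64(0.5478733258556714), np.float64(0.09794972156787028), 0.22) frac [ 0.864 -0.545  0.078] rows>= 4.0 yaw 79.5 tilt [ 0.    -0.003 -1.   ]
```

View pics/w5.png

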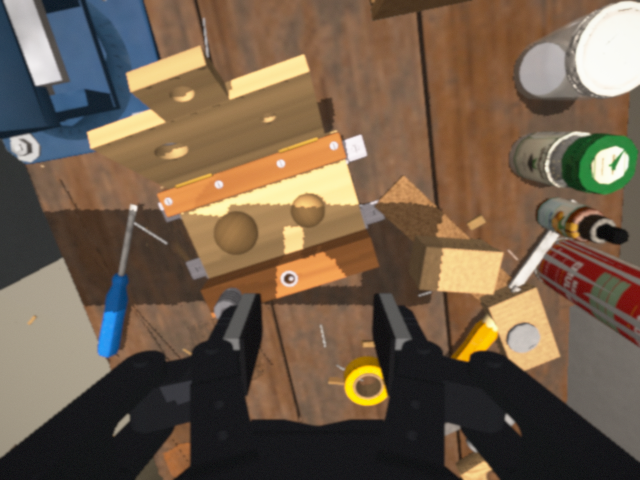

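```bash
python3 - <<'E'
from h import *
for n in("wrist","scene"):
  w=cam(n)
  x,y=jw(0,-.038);P=w["P"].reshape(-1,3)
  near=P[np.hypot(P[:,0]-x,P[:,1]-y)<.022]; near=near[near[:,2]>.021]
  print(n,near[:,2].max(),len(near))
  f=lambda c:np.linalg.norm(near-c,axis=1)-.017
  s=least_squares(f,[x,y,.03],loss="soft_l1",f_scale=.001);print(s.x,(x,y),np.median(abs(f(s.x))))
E
```

```text
wrist 0.3226478828910251 8071
[ 0.60975611 -0.02207153  0.30420264] (np.float64(0.6048832627971938), np.float64(-0.04590390921677006)) 0.0022817300816838776
scene 0.3542415847771486 606
[ 0.60523934 -0.05547565  0.29857166] (np.float64(0.6048832627971938), np.float64(-0.04590390921677006)) 0.02796896481696955
```

The view shows both balls sitting in their seats: large at (236,232), small at (308,210).

play_rows(rows=[{"tx": 0, "ty": 0, "tz": 0, "rx": 0, "ry": 0, "rz": -0.033}, {"tx": 0, "ty": 0, "tz": 0, "rx": 0, "ry": 0, "rz": -0.033}, {"tx": 0, "ty": 0, "tz": 0, "rx": 0, "ry": 0, "rz": -0.033}, {"tx": 0, "ty": 0, "tz": 0, "rx": 0, "ry": 0, "rz": 0}, {"tx": 0, "ty": 0, "tz": 0, "rx": 0, "ry": 0, "rz": 0}], gripper=0)

```text
t: 15.73
ee_pos: [0.6049, -0.0445, 0.2314]
ee_rot: [-2.077, -2.353, 0.002]
ft_force: [-0.2, 0.3, -0.7]
opening: 0.0001
finger_force: 0.0
```

```bash
python3 - <<'E'
from h import *
for n in("wrist","scene"):
  w=cam(n)
  x,y=jw(0,-.038);P=w["P"].reshape(-1,3)
  near=P[np.hypot(P[:,0]-x,P[:,1]-y)<.022]; near=near[(near[:,2]>.022)&(near[:,2]<.06)]
  if len(near)<20: print(n,len(near));continue
  f=lambda c:np.linalg.norm(near-c,axis=1)-.017
  s=least_squares(f,[x,y,.03],loss="soft_l1",f_scale=.001);print(n,s.x,(x,y),np.median(abs(f(s.x))),len(near))
x,y=jw(.165,0);to(x,y,.22)
E
```

```text
wrist [ 0.60510346 -0.0462882   0.03251888] (np.float64(0.6048832627971938), np.float64(-0.04590390921677006)) 0.00030742503863312107 995
scene [ 0.60499267 -0.04652958  0.03161659] (np.float64(0.6048832627971938), np.float64(-0.04590390921677006)) 0.0007375194996601456 204
to (np.float64(0.5459406584412385), np.float64(0.11282469372465732), 0.22) frac [ 1.091 -0.261  0.082] rows>= 5.0 yaw 97.17 tilt [ 0.001 -0.002 -1.   ]
```

play_rows(rows=[{"tx": 0.218, "ty": -0.052, "tz": 0, "rx": 0, "ry": 0, "rz": 0}, {"tx": 0.218, "ty": -0.052, "tz": 0, "rx": 0, "ry": 0, "rz": 0}, {"tx": 0.218, "ty": -0.052, "tz": 0, "rx": 0, "ry": 0, "rz": 0}, {"tx": 0.218, "ty": -0.052, "tz": 0, "rx": 0, "ry": 0, "rz": 0}, {"tx": 0.218, "ty": -0.052, "tz": 0, "rx": 0, "ry": 0, "rz": 0}, {"tx": 0, "ty": 0, "tz": 0.18, "rx": 0, "ry": 0, "rz": 0}, {"tx": 0, "ty": 0, "tz": 0.18, "rx": 0, "ry": 0, "rz": 0}, {"tx": 0, "ty": 0, "tz": 0.18, "rx": 0, "ry": 0, "rz": 0}, {"tx": 0, "ty": 0, "tz": 0, "rx": 0, "ry": 0, "rz": 0}])

```text
t: 16.58
ee_pos: [0.5413, 0.1126, 0.1461]
ee_rot: [-2.071, -2.351, 0.014]
ft_force: [-0.9, -0.7, -1.1]
opening: 0.0
finger_force: 0.0
```

```bash
python3 - <<'E'
from h import *
s=bot.observe();print(s["ee_pos"],s["ft_force"])
# TCP path (jig x,z): outer face at radius r, tip half-width .011 (edge contact)
x,y=jw(.165,0);to(x,y,.15)
px,pz=.165,.15
for th,r in ((1.9,.110),(1.6,.112),(1.4,.112),(1.2,.112),(1.0,.110),(.8,.108),(.6,.105),(.4,.1),(.2,.095),(.1,.09),(0,.09)):
    h=.012;fx=.062-r*np.cos(th)+h*np.sin(th);fz=.049+r*np.sin(th)+h*np.cos(th)
    x=fx+.011; z=fz if th<1.57 else fz
    # keep lower left/right corner on the face: face slopes, lower point of tip is x-.011 side
    print(th,r,"tip jig x %.3f z %.3f  step tx %.3f tz %.3f"%(x,z,(x-px)/.15,-(z-pz)/.15));px,pz=x,z
E
```

```text
[0.54131028 0.11264921 0.14608223] [-0.92024528 -0.73386095 -1.12250732]
to (np.float64(0.5459406584412385), np.float64(0.11282469372465732), 0.15) frac [-0.003  0.03  -0.026] rows>= 1.0 yaw 97.25 tilt [ 0.001 -0.012 -1.   ]
1.9 0.11 tip jig x 0.120 z 0.149  step tx -0.301 tz 0.005
1.6 0.112 tip jig x 0.088 z 0.161  step tx -0.211 tz -0.076
1.4 0.112 tip jig x 0.066 z 0.161  step tx -0.150 tz -0.005
1.2 0.112 tip jig x 0.044 z 0.158  step tx -0.148 tz 0.024
1.0 0.11 tip jig x 0.024 z 0.148  step tx -0.133 tz 0.065
0.8 0.108 tip jig x 0.006 z 0.135  step tx -0.115 tz 0.088
0.6 0.105 tip jig x -0.007 z 0.118  step tx -0.088 tz 0.111
0.4 0.1 tip jig x -0.014 z 0.099  step tx -0.050 tz 0.128
0.2 0.095 tip jig x -0.018 z 0.080  step tx -0.022 tz 0.129
0.1 0.09 tip jig x -0.015 z 0.070  step tx 0.016 tz 0.065
0 0.09 tip jig x -0.017 z 0.061  step tx -0.011 tz 0.060
```

play_rows(rows=[{"tx": -0.1, "ty": 0.025, "tz": -0.01, "rx": 0, "ry": 0, "rz": 0}, {"tx": -0.1, "ty": 0, "tz": 0, "rx": 0, "ry": 0, "rz": 0}, {"tx": -0.1, "ty": 0, "tz": 0, "rx": 0, "ry": 0, "rz": 0}, {"tx": -0.07, "ty": 0, "tz": -0.025, "rx": 0, "ry": 0, "rz": 0}, {"tx": -0.07, "ty": 0, "tz": -0.025, "rx": 0, "ry": 0, "rz": 0}, {"tx": -0.07, "ty": 0, "tz": -0.025, "rx": 0, "ry": 0, "rz": 0}, {"tx": -0.075, "ty": 0, "tz": -0.003, "rx": 0, "ry": 0, "rz": 0}, {"tx": -0.075, "ty": 0, "tz": -0.003, "rx": 0, "ry": 0, "rz": 0}, {"tx": -0.074, "ty": 0, "tz": 0.012, "rx": 0, "ry": 0, "rz": 0}, {"tx": -0.074, "ty": 0, "tz": 0.012, "rx": 0, "ry": 0, "rz": 0}, {"tx": 0, "ty": 0, "tz": 0, "rx": 0, "ry": 0, "rz": 0}])

```text
t: 17.5
ee_pos: [0.5657, -0.0098, 0.1619]
ee_rot: [2.078, 2.355, -0.002]
ft_force: [-0.3, -0.6, 0.9]
opening: -0.0001
finger_force: 0.0
```

```bash
python3 - <<'E'
from h import *
s=bot.observe();c,n=np.cos(A),np.sin(A);d=s["ee_pos"][:2]-J
print("jig",d[0]*c+d[1]*n,-d[0]*n+d[1]*c,s["ee_pos"][2],s["ft_force"])
c=cam("scene");save(c,"s3.png")
E
```

```text
jig 0.040837849317638085 -0.003797353894452164 0.16189870705964768 [-0.30112286 -0.58070935  0.94634812]
```

View pics/s3.png

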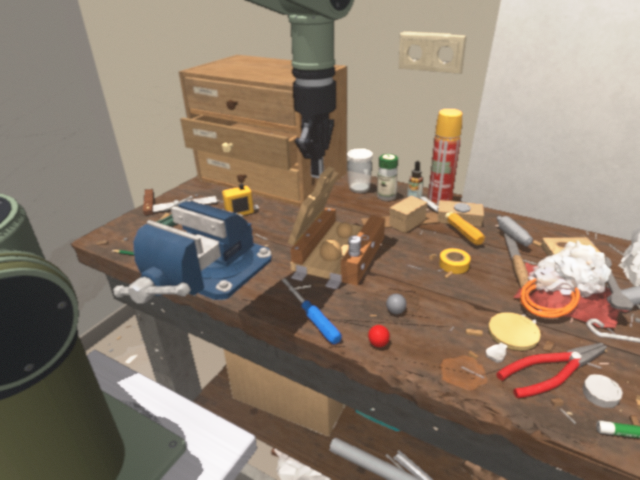

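The leaf now leans forward past vertical at (318,215), pushed by the closed fingers, so I carry on down.

play_rows(rows=[{"tx": -0.056, "ty": 0.01, "tz": 0.046, "rx": 0, "ry": 0, "rz": 0}, {"tx": -0.056, "ty": 0, "tz": 0.046, "rx": 0, "ry": 0, "rz": 0}, {"tx": -0.058, "ty": 0, "tz": 0.044, "rx": 0, "ry": 0, "rz": 0}, {"tx": -0.058, "ty": 0, "tz": 0.044, "rx": 0, "ry": 0, "rz": 0}, {"tx": -0.044, "ty": 0, "tz": 0.055, "rx": 0, "ry": 0, "rz": 0}, {"tx": -0.044, "ty": 0, "tz": 0.055, "rx": 0, "ry": 0, "rz": 0}, {"tx": -0.025, "ty": 0, "tz": 0.064, "rx": 0, "ry": 0, "rz": 0}, {"tx": -0.025, "ty": 0, "tz": 0.064, "rx": 0, "ry": 0, "rz": 0}, {"tx": -0.011, "ty": 0, "tz": 0.064, "rx": 0, "ry": 0, "rz": 0}, {"tx": -0.011, "ty": 0, "tz": 0.064, "rx": 0, "ry": 0, "rz": 0}, {"tx": 0, "ty": 0, "tz": 0, "rx": 0, "ry": 0, "rz": 0}])

```text
t: 18.47
ee_pos: [0.5723, -0.0644, 0.0773]
ee_rot: [-2.073, -2.354, 0.003]
ft_force: [-0.8, 0.8, -0.4]
opening: 0.0001
finger_force: 0.0
```

```bash
python3 - <<'E'
from h import *
s=bot.observe();c,n=np.cos(A),np.sin(A);d=s["ee_pos"][:2]-J
print("jig",d[0]*c+d[1]*n,-d[0]*n+d[1]*c,s["ee_pos"][2],s["ft_force"])
E
```

```text
jig -0.014149893720709579 -0.0032549771225741883 0.07734354444915882 [-0.79159054  0.76088172 -0.41940281]
```

play_rows(rows=[{"tx": -0.02, "ty": 0, "tz": 0.04, "rx": 0, "ry": 0, "rz": 0}, {"tx": -0.02, "ty": 0, "tz": 0.035, "rx": 0, "ry": 0, "rz": 0}, {"tx": 0, "ty": 0, "tz": 0.02, "rx": 0, "ry": 0, "rz": 0}, {"tx": 0, "ty": 0, "tz": 0, "rx": 0, "ry": 0, "rz": 0}, {"tx": 0, "ty": 0, "tz": 0, "rx": 0, "ry": 0, "rz": 0}])

```text
t: 18.88
ee_pos: [0.5749, -0.0707, 0.0659]
ee_rot: [-2.076, -2.358, 0.0]
ft_force: [-0.2, -0.7, -0.9]
opening: -0.0002
finger_force: 0.0
```

play_rows(rows=[{"tx": 0, "ty": 0, "tz": 0.015, "rx": 0, "ry": 0, "rz": 0}, {"tx": 0, "ty": 0, "tz": 0, "rx": 0, "ry": 0, "rz": 0}, {"tx": 0, "ty": 0, "tz": 0, "rx": 0, "ry": 0, "rz": 0}])

```text
t: 19.13
ee_pos: [0.5751, -0.0707, 0.064]
ee_rot: [2.076, 2.358, 0.0]
ft_force: [0.5, 0.3, -0.4]
opening: -0.0001
finger_force: 0.0
```

play_rows(rows=[{"tx": 0, "ty": 0, "tz": 0.018, "rx": 0, "ry": 0, "rz": 0}, {"tx": 0, "ty": 0, "tz": 0, "rx": 0, "ry": 0, "rz": 0}, {"tx": 0, "ty": 0, "tz": 0, "rx": 0, "ry": 0, "rz": 0}])

```text
t: 19.38
ee_pos: [0.575, -0.0707, 0.0611]
ee_rot: [-2.076, -2.358, -0.0]
ft_force: [-0.2, -1.1, -0.1]
opening: 0.0003
finger_force: 0.2
```

play_rows(rows=[{"tx": 0, "ty": 0, "tz": 0.008, "rx": 0, "ry": 0, "rz": 0}, {"tx": 0, "ty": 0, "tz": 0, "rx": 0, "ry": 0, "rz": 0}, {"tx": 0, "ty": 0, "tz": 0, "rx": 0, "ry": 0, "rz": 0}])

```text
t: 19.63
ee_pos: [0.5751, -0.0707, 0.061]
ee_rot: [-2.076, -2.358, 0.0]
ft_force: [-2.5, 1.5, 7.1]
opening: 0.0
finger_force: 3.2
```

play_rows(rows=[{"tx": 0, "ty": 0, "tz": 0.007, "rx": 0, "ry": 0, "rz": 0}, {"tx": 0, "ty": 0, "tz": 0, "rx": 0, "ry": 0, "rz": 0}, {"tx": 0, "ty": 0, "tz": 0, "rx": 0, "ry": 0, "rz": 0}])

```text
t: 19.88
ee_pos: [0.5751, -0.0707, 0.061]
ee_rot: [-2.076, -2.358, 0.0]
ft_force: [-5.2, 0.6, 11.9]
opening: 0.0002
finger_force: 5.9
```

play_rows(rows=[{"tx": 0, "ty": 0, "tz": -0.1, "rx": 0, "ry": 0, "rz": 0}, {"tx": 0, "ty": 0, "tz": -0.25, "rx": 0, "ry": 0, "rz": 0}, {"tx": 0, "ty": 0, "tz": -0.25, "rx": 0, "ry": 0, "rz": 0}, {"tx": 0, "ty": 0, "tz": -0.25, "rx": 0, "ry": 0, "rz": 0}, {"tx": 0, "ty": 0, "tz": -0.25, "rx": 0, "ry": 0, "rz": 0}, {"tx": 0, "ty": 0, "tz": 0, "rx": 0, "ry": 0, "rz": 0}, {"tx": 0, "ty": 0, "tz": 0, "rx": 0, "ry": 0, "rz": 0}], gripper=0.55)

```text
t: 20.47
ee_pos: [0.5772, -0.0712, 0.2278]
ee_rot: [2.071, 2.353, 0.005]
ft_force: [0.7, 0.3, -0.4]
opening: 0.0471
finger_force: 0.0
```

```bash
python3 - <<'E'
from h import *
w=cam("wrist");save(w,"w6.png");P=w["P"].reshape(-1,3)
c,n=np.cos(A),np.sin(A);d=P[:,:2]-J;q=np.c_[d[:,0]*c+d[:,1]*n,-d[:,0]*n+d[:,1]*c,P[:,2]]
for x in(.04,.0,-.03,-.065):
    m=(abs(q[:,0]-x)<.004)&(abs(q[:,1])<.02)&(q[:,2]<.1);print(x,np.nanmedian(q[m,2]),m.sum())
m=(abs(q[:,0]+.056)<.02)&(abs(q[:,1]-.06)<.02)&(q[:,2]>.078)&(q[:,2]<.1);print("pin top jig",q[m].mean(0),np.median(q[m],0),m.sum())
x,y=jw(-.056,.06);to(x,y,.13);s=bot.observe();print(s["ee_pos"])
E
```

```text
0.04 0.06204927393151893 525
0.0 0.06208143952289502 441
-0.03 0.062043907572018275 413
-0.065 0.061725495963847604 456
pin top jig [-0.05522347  0.05903468  0.08311901] [-0.0548333   0.05887334  0.08299891] 519
to (np.float64(0.5149154030534013), np.float64(-0.11406389904306971), 0.13) frac [-0.235 -0.438  0.632] rows>= 3.0 yaw 97.28 tilt [-0.001  0.002 -1.   ]
[ 0.57543479 -0.07078192  0.22492306]
```

View pics/w6.png

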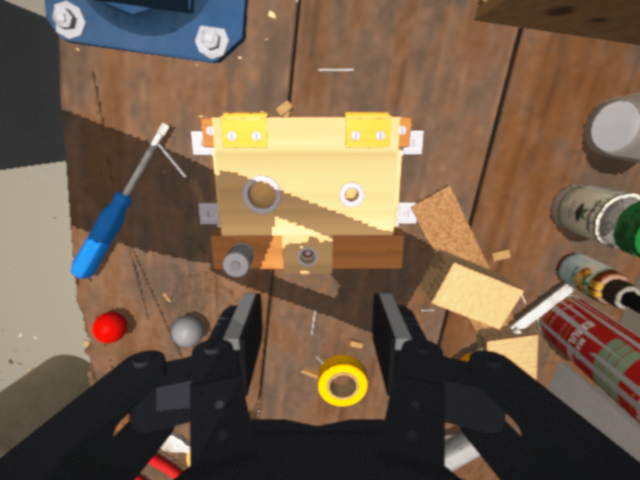

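The leaf is flat, with the balls visible through the guide holes at (262,194) and (351,194). The tongue hole sits over the lock hole at (308,255) and the pin is at (236,261).

play_rows(rows=[{"tx": -0.078, "ty": -0.146, "tz": 0.21, "rx": 0, "ry": 0, "rz": 0}, {"tx": -0.078, "ty": -0.146, "tz": 0.21, "rx": 0, "ry": 0, "rz": 0}, {"tx": -0.078, "ty": -0.146, "tz": 0.21, "rx": 0, "ry": 0, "rz": 0}, {"tx": 0, "ty": 0, "tz": 0, "rx": 0, "ry": 0, "rz": 0}, {"tx": 0, "ty": 0, "tz": 0, "rx": 0, "ry": 0, "rz": 0}, {"tx": 0, "ty": 0, "tz": 0, "rx": 0, "ry": 0, "rz": 0}, {"tx": 0, "ty": 0, "tz": 0, "rx": 0, "ry": 0, "rz": 0}])

```text
t: 21.1
ee_pos: [0.5159, -0.114, 0.1303]
ee_rot: [2.074, 2.357, 0.002]
ft_force: [0.6, -0.7, 0.4]
opening: 0.0468
finger_force: 0.0
```

```bash
python3 - <<'E'
from h import *
w=cam("wrist");P=w["P"].reshape(-1,3)
c,n=np.cos(A),np.sin(A);d=P[:,:2]-J;q=np.c_[d[:,0]*c+d[:,1]*n,-d[:,0]*n+d[:,1]*c,P[:,2]]
m=(abs(q[:,0]+.056)<.02)&(abs(q[:,1]-.06)<.02)&(q[:,2]>.0825)&(q[:,2]<.09)
print("pin top jig",np.median(q[m],0),np.percentile(q[m],[5,95],axis=0),m.sum())
x,y=jw(-.056,.06)
for _ in range(3):bot.read_camera("scene");to(x,y,.053)
print(bot.observe()["ee_pos"])
E
```

```text
pin top jig [-0.05535722  0.05953387  0.08331724] [[-0.06417791  0.05122393  0.08261977]
 [-0.04770285  0.06785474  0.08625796]] 834
to (np.float64(0.5149154030534013), np.float64(-0.11406389904306971), 0.053) frac [ 0.002 -0.011  0.52 ] rows>= 2.0 yaw 97.32 tilt [-0.002  0.003 -1.   ]
to (np.float64(0.5149154030534013), np.float64(-0.11406389904306971), 0.053) frac [ 0.001 -0.009  0.519] rows>= 2.0 yaw 97.33 tilt [-0.002  0.003 -1.   ]
to (np.float64(0.5149154030534013), np.float64(-0.11406389904306971), 0.053) frac [ 0.001 -0.007  0.518] rows>= 2.0 yaw 97.33 tilt [-0.001  0.003 -1.   ]
[ 0.51582724 -0.11392535  0.13072475]
```

play_rows(rows=[{"tx": 0.003, "ty": -0.005, "tz": 0.2, "rx": 0, "ry": 0, "rz": 0}, {"tx": 0, "ty": 0, "tz": 0.2, "rx": 0, "ry": 0, "rz": 0}, {"tx": 0, "ty": 0, "tz": 0.105, "rx": 0, "ry": 0, "rz": 0}, {"tx": 0, "ty": 0, "tz": 0, "rx": 0, "ry": 0, "rz": 0}, {"tx": 0, "ty": 0, "tz": 0, "rx": 0, "ry": 0, "rz": 0}, {"tx": 0, "ty": 0, "tz": 0, "rx": 0, "ry": 0, "rz": 0}])

```text
t: 21.8
ee_pos: [0.5151, -0.1139, 0.0552]
ee_rot: [2.074, 2.356, 0.002]
ft_force: [0.0, -0.3, -0.2]
opening: 0.0468
finger_force: 0.0
```

play_rows(rows=[{"tx": 0, "ty": 0, "tz": 0, "rx": 0, "ry": 0, "rz": 0}, {"tx": 0, "ty": 0, "tz": 0, "rx": 0, "ry": 0, "rz": 0}, {"tx": 0, "ty": 0, "tz": 0, "rx": 0, "ry": 0, "rz": 0}, {"tx": 0, "ty": 0, "tz": 0, "rx": 0, "ry": 0, "rz": 0}, {"tx": 0, "ty": 0, "tz": 0, "rx": 0, "ry": 0, "rz": 0}, {"tx": 0, "ty": 0, "tz": 0, "rx": 0, "ry": 0, "rz": 0}, {"tx": 0, "ty": 0, "tz": 0, "rx": 0, "ry": 0, "rz": 0}], gripper=0.1, newtons=50)

```text
t: 22.38
ee_pos: [0.5151, -0.1141, 0.0557]
ee_rot: [2.074, 2.355, 0.002]
ft_force: [-0.5, 0.5, 5.4]
opening: 0.0206
finger_force: 48.8
```

```bash
python3 - <<'E'
from h import *
x,y=jw(-.056,.06)
for _ in range(3):bot.read_camera("scene");to(x,y,.053)
s=bot.observe();print(s["ee_pos"],s["ft_force"],s["opening"],s["finger_force"])
E
```

```text
to (np.float64(0.5149154030534013), np.float64(-0.11406389904306971), 0.053) frac [ 0.    -0.001  0.018] rows>= 1.0 yaw 97.28 tilt [-0.002  0.003 -1.   ]
to (np.float64(0.5149154030534013), np.float64(-0.11406389904306971), 0.053) frac [ 0.    -0.001  0.018] rows>= 1.0 yaw 97.28 tilt [-0.002  0.003 -1.   ]
to (np.float64(0.5149154030534013), np.float64(-0.11406389904306971), 0.053) frac [ 0.    -0.001  0.018] rows>= 1.0 yaw 97.28 tilt [-0.002  0.003 -1.   ]
[ 0.51507813 -0.11407978  0.05564623] [-0.04994262  1.23053252  6.22876721] 0.020410630487396386 48.7798798084259
```

play_rows(rows=[{"tx": 0, "ty": 0, "tz": -0.03, "rx": 0, "ry": 0, "rz": 0}, {"tx": 0, "ty": 0, "tz": -0.04, "rx": 0, "ry": 0, "rz": 0}, {"tx": 0, "ty": 0, "tz": -0.08, "rx": 0, "ry": 0, "rz": 0}, {"tx": 0, "ty": 0, "tz": -0.1, "rx": 0, "ry": 0, "rz": 0}, {"tx": 0, "ty": 0, "tz": -0.1, "rx": 0, "ry": 0, "rz": 0}, {"tx": 0, "ty": 0, "tz": -0.1, "rx": 0, "ry": 0, "rz": 0}, {"tx": 0, "ty": 0, "tz": 0, "rx": 0, "ry": 0, "rz": 0}, {"tx": 0, "ty": 0, "tz": 0, "rx": 0, "ry": 0, "rz": 0}, {"tx": 0, "ty": 0, "tz": 0, "rx": 0, "ry": 0, "rz": 0}])

```text
t: 23.28
ee_pos: [0.5129, -0.1133, 0.121]
ee_rot: [-2.075, -2.357, 0.001]
ft_force: [0.6, -0.1, -0.6]
opening: 0.0206
finger_force: 49.9
```

```bash
python3 - <<'E'
from h import *
x,y=jw(-.056,0)
for _ in range(3):c=cam("scene");to(x,y,.12)
s=bot.observe();print(s["ee_pos"],s["ft_force"],s["opening"],s["finger_force"])
for m in bot.trace("scene","pin")[:1]:
    p=c["P"][m["mask"]];print(m["rect"],m["confidence"],np.nanpercentile(p,[3,50,97],axis=0))
E
```

```text
to (np.float64(0.5744152916805494), np.float64(-0.10633322938533823), 0.12) frac [-0.007  0.415  0.002] rows>= 2.0 yaw 97.28 tilt [ 0.001 -0.002 -1.   ]
to (np.float64(0.5744152916805494), np.float64(-0.10633322938533823), 0.12) frac [-0.008  0.416 -0.   ] rows>= 2.0 yaw 97.28 tilt [ 0.001 -0.002 -1.   ]
to (np.float64(0.5744152916805494), np.float64(-0.10633322938533823), 0.12) frac [-0.007  0.416 -0.001] rows>= 2.0 yaw 97.28 tilt [ 0.001 -0.002 -1.   ]
[ 0.51245214 -0.11314713  0.12001487] [-0.97668482 -0.39493218 -1.82956223] 0.020499995828857594 49.875860810279846
[348.8, 210.1, 359.5, 242.5] 0.52 [[ 0.50583145 -0.12506452  0.08160229]
 [ 0.5098021  -0.11802146  0.10662575]
 [ 0.51642733 -0.10979082  0.145826  ]]
```

play_rows(rows=[{"tx": -0.004, "ty": 0.14, "tz": 0, "rx": 0, "ry": 0, "rz": 0}, {"tx": -0.003, "ty": 0.14, "tz": 0, "rx": 0, "ry": 0, "rz": 0}, {"tx": 0, "ty": 0.136, "tz": 0, "rx": 0, "ry": 0, "rz": 0}, {"tx": 0, "ty": 0, "tz": 0, "rx": 0, "ry": 0, "rz": 0}, {"tx": 0, "ty": 0, "tz": 0, "rx": 0, "ry": 0, "rz": 0}, {"tx": 0, "ty": 0, "tz": 0, "rx": 0, "ry": 0, "rz": 0}, {"tx": 0, "ty": 0, "tz": 0, "rx": 0, "ry": 0, "rz": 0}, {"tx": 0, "ty": 0, "tz": 0, "rx": 0, "ry": 0, "rz": 0}])

```text
t: 24.15
ee_pos: [0.5745, -0.1066, 0.1208]
ee_rot: [-2.076, -2.357, 0.001]
ft_force: [-0.2, -0.5, -0.2]
opening: 0.0205
finger_force: 49.9
```

```bash
python3 - <<'E'
from h import *
x,y=jw(-.056,0)
for _ in range(3):c=cam("wrist");to(x,y,.12)
save(c,"w7.png")
m=bot.trace("wrist","pin");print([(r["rect"],r["confidence"]) for r in m[:2]])
cv2.imwrite("pics/w7c.png",cv2.resize(c["frame"][220:420,200:440,::-1],None,fx=3,fy=3))
E
```

```text
to (np.float64(0.5744152916805494), np.float64(-0.10633322938533823), 0.12) frac [ 0.003 -0.001  0.007] rows>= 1.0 yaw 97.26 tilt [ 0.    -0.001 -1.   ]
to (np.float64(0.5744152916805494), np.float64(-0.10633322938533823), 0.12) frac [ 0.003 -0.003  0.008] rows>= 1.0 yaw 97.26 tilt [ 0. -0. -1.]
to (np.float64(0.5744152916805494), np.float64(-0.10633322938533823), 0.12) frac [ 0.003 -0.004  0.008] rows>= 1.0 yaw 97.26 tilt [-0. -0. -1.]
[([287.9, 268.4, 343.3, 370.4], 0.85)]
```

View pics/w7c.png

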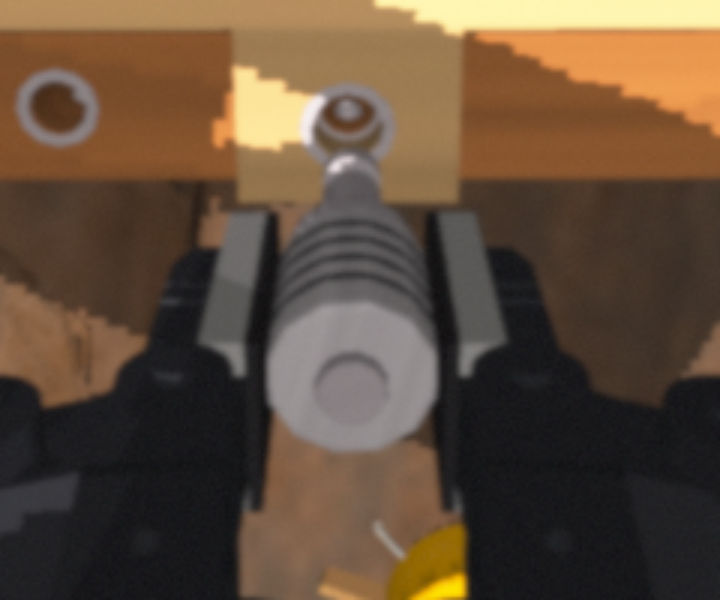

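The pin hangs upright in the fingers, with its nose at crop (350,170) in line with the tongue hole at (348,115).

play_rows(rows=[{"tx": 0.002, "ty": -0.003, "tz": 0.04, "rx": 0, "ry": 0, "rz": 0}, {"tx": 0, "ty": 0, "tz": 0.05, "rx": 0, "ry": 0, "rz": 0}, {"tx": 0, "ty": 0, "tz": 0.05, "rx": 0, "ry": 0, "rz": 0}, {"tx": 0, "ty": 0, "tz": 0.03, "rx": 0, "ry": 0, "rz": 0}, {"tx": 0, "ty": 0, "tz": 0, "rx": 0, "ry": 0, "rz": 0}, {"tx": 0, "ty": 0, "tz": 0, "rx": 0, "ry": 0, "rz": 0}, {"tx": 0, "ty": 0, "tz": 0, "rx": 0, "ry": 0, "rz": 0}])

```text
t: 24.93
ee_pos: [0.5752, -0.1064, 0.0956]
ee_rot: [2.076, 2.358, 0.0]
ft_force: [-0.3, -1.0, -0.1]
opening: 0.0204
finger_force: 49.9
```

```bash
python3 - <<'E'
from h import *
x,y=jw(-.056,0)
for _ in range(2):c=bot.read_camera("scene");to(x,y,.0676)
s=bot.observe();print(s["ee_pos"],s["ft_force"],s["opening"])
E
```

```text
to (np.float64(0.5744152916805494), np.float64(-0.10633322938533823), 0.0676) frac [ 0.002 -0.006  0.189] rows>= 1.0 yaw 97.28 tilt [-0.     0.001 -1.   ]
to (np.float64(0.5744152916805494), np.float64(-0.10633322938533823), 0.0676) frac [ 0.002 -0.007  0.19 ] rows>= 1.0 yaw 97.28 tilt [-0.     0.001 -1.   ]
[ 0.57546879 -0.10652108  0.09608624] [-0.10675927  0.21838813 -0.60349148] 0.020463370460215964
```

play_rows(rows=[{"tx": 0.002, "ty": -0.006, "tz": 0.02, "rx": 0, "ry": 0, "rz": 0}, {"tx": 0, "ty": 0, "tz": 0.03, "rx": 0, "ry": 0, "rz": 0}, {"tx": 0, "ty": 0, "tz": 0.03, "rx": 0, "ry": 0, "rz": 0}, {"tx": 0, "ty": 0, "tz": 0, "rx": 0, "ry": 0, "rz": 0}, {"tx": 0, "ty": 0, "tz": 0, "rx": 0, "ry": 0, "rz": 0}])

```text
t: 25.45
ee_pos: [0.5736, -0.1061, 0.083]
ee_rot: [-2.075, -2.357, 0.001]
ft_force: [0.2, -0.0, -0.8]
opening: 0.0201
finger_force: 49.9
```

play_rows(rows=[{"tx": 0, "ty": 0, "tz": 0.03, "rx": 0, "ry": 0, "rz": 0}, {"tx": 0, "ty": 0, "tz": 0.03, "rx": 0, "ry": 0, "rz": 0}, {"tx": 0, "ty": 0, "tz": 0.025, "rx": 0, "ry": 0, "rz": 0}, {"tx": 0, "ty": 0, "tz": 0, "rx": 0, "ry": 0, "rz": 0}, {"tx": 0, "ty": 0, "tz": 0, "rx": 0, "ry": 0, "rz": 0}])

```text
t: 25.87
ee_pos: [0.5734, -0.1058, 0.0697]
ee_rot: [-2.075, -2.357, 0.001]
ft_force: [0.2, 0.1, -4.5]
opening: 0.0205
finger_force: 49.7
```

play_rows(rows=[{"tx": 0, "ty": 0, "tz": 0.014, "rx": 0, "ry": 0, "rz": 0}, {"tx": 0, "ty": 0, "tz": 0.007, "rx": 0, "ry": 0, "rz": 0}, {"tx": 0, "ty": 0, "tz": 0, "rx": 0, "ry": 0, "rz": 0}, {"tx": 0, "ty": 0, "tz": 0, "rx": 0, "ry": 0, "rz": 0}])

```text
t: 26.2
ee_pos: [0.5742, -0.1065, 0.0679]
ee_rot: [2.076, 2.358, -0.0]
ft_force: [0.2, -0.3, -0.9]
opening: 0.0203
finger_force: 50.1
```

play_rows(rows=[{"tx": 0, "ty": 0, "tz": 0.012, "rx": 0, "ry": 0, "rz": 0}, {"tx": 0, "ty": 0, "tz": 0, "rx": 0, "ry": 0, "rz": 0}, {"tx": 0, "ty": 0, "tz": 0, "rx": 0, "ry": 0, "rz": 0}])

```text
t: 26.45
ee_pos: [0.5744, -0.1066, 0.0676]
ee_rot: [2.075, 2.358, -0.0]
ft_force: [-3.2, 1.4, 6.6]
opening: 0.0205
finger_force: 50.8
```

Contact: the collar is on the leaf. I add a little more push, then release and lift.

play_rows(rows=[{"tx": 0, "ty": 0, "tz": 0.008, "rx": 0, "ry": 0, "rz": 0}, {"tx": 0, "ty": 0, "tz": 0, "rx": 0, "ry": 0, "rz": 0}, {"tx": 0, "ty": 0, "tz": 0, "rx": 0, "ry": 0, "rz": 0}])

```text
t: 26.7
ee_pos: [0.5745, -0.1066, 0.0674]
ee_rot: [2.075, 2.358, -0.001]
ft_force: [-5.6, 1.5, 11.8]
opening: 0.02
finger_force: 51.4
```

play_rows(rows=[{"tx": 0, "ty": 0, "tz": 0, "rx": 0, "ry": 0, "rz": 0}, {"tx": 0, "ty": 0, "tz": 0, "rx": 0, "ry": 0, "rz": 0}, {"tx": 0, "ty": 0, "tz": 0, "rx": 0, "ry": 0, "rz": 0}, {"tx": 0, "ty": 0, "tz": 0, "rx": 0, "ry": 0, "rz": 0}, {"tx": 0, "ty": 0, "tz": 0, "rx": 0, "ry": 0, "rz": 0}, {"tx": 0, "ty": 0, "tz": -0.1, "rx": 0, "ry": 0, "rz": 0}, {"tx": 0, "ty": 0, "tz": -0.25, "rx": 0, "ry": 0, "rz": 0}, {"tx": 0, "ty": 0, "tz": -0.25, "rx": 0, "ry": 0, "rz": 0}, {"tx": 0, "ty": 0, "tz": -0.25, "rx": 0, "ry": 0, "rz": 0}, {"tx": 0, "ty": 0, "tz": -0.25, "rx": 0, "ry": 0, "rz": 0}, {"tx": 0, "ty": 0, "tz": 0, "rx": 0, "ry": 0, "rz": 0}, {"tx": 0, "ty": 0, "tz": 0, "rx": 0, "ry": 0, "rz": 0}], gripper=0.55)

```text
t: 27.7
ee_pos: [0.5763, -0.1069, 0.2335]
ee_rot: [2.071, 2.353, 0.005]
ft_force: [-0.2, 0.5, -0.6]
opening: 0.047
finger_force: 0.0
```

```bash
python3 - <<'E'
from h import *
w=cam("wrist");save(w,"w8.png");P=w["P"].reshape(-1,3)
c,n=np.cos(A),np.sin(A);d=P[:,:2]-J;q=np.c_[d[:,0]*c+d[:,1]*n,-d[:,0]*n+d[:,1]*c,P[:,2]]
for x in(.04,.0,-.03,-.068):
    m=(abs(q[:,0]-x)<.003)&(abs(q[:,1])<.02)&(q[:,2]<.1);print(x,np.nanmedian(q[m,2]),m.sum())
m=(abs(q[:,0]+.056)<.02)&(abs(q[:,1])<.02)&(q[:,2]>.088)&(q[:,2]<.13);print("pin top jig (want z .094/.097)",np.median(q[m],0),q[m,2].max(),m.sum())
E
```

```text
0.04 0.06210985275051606 399
0.0 0.06212151150753559 362
-0.03 0.062005595241651446 327
-0.068 0.06223341650438785 148
pin top jig (want z .094/.097) [-0.05494097 -0.00063502  0.09502661] 0.09964053810338425 603
```

View pics/w8.png

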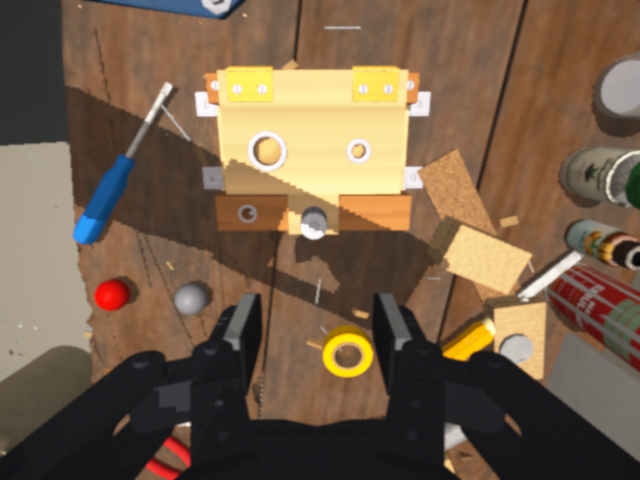

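The pin stands in the lock hole at (314,222), 12 mm higher than when it was parked. The leaf is flat and the balls show through both guide holes, so I hand in.

```bash
python3 -c "
from cell import bot
print(bot.job_done())"
```

```text
the job is handed in; nothing more can be done
None
```

The job is handed in with both balls in their seats, the leaf closed flat and the pin pushed home in the lock hole through the tongue, at about 28 s of the 72 s limit; the bystanders were not touched, and no verdict was returned.

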